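Pop the sugar plaque and stop it on the slide

TASK

Press down the spring key of the little embossing stand so that the white scalloped sugar plaque pops out of its nest, and trap the plaque with your other finger, clear of the nest, before it slides off the lower end of the slide. Never pinch, lift or squeeze the plaque, do not nudge it out of the nest by hand, and leave the tumbler, pot, brush and blue disc where they are. Finish while still holding the plaque back on the slide with the finger: if the finger went away, it would slide off.

Things in the scene. Friction and masses are not known exactly. Their poses are not given: they have to be found in the camera images.
- stand: Embossing stand, fixed: grey base plate 142 x 190 mm with a tilted dark steel slide and, beside it, a square steel key. Origin: on the table under the plate's middle line. z up; y points level towards the upper (nest) end, the plaque runs down towards -y; x points level across the slide, away from the key: the slide is centred at x = 0, the key at x = -62 mm.
- slide: Slippery dark steel slide on the stand, 20 degree slope. Origin: middle of the nest, level with the run's surface (stand frame: 0, +50, +85 mm). x across as the stand's; y up the slope; z square to it. Channel 64 mm wide between walls 4 mm thick, 8 mm above the run. Nest: y +34 to -31 mm, floor 5 mm below the run: the plaque rests against a 5 mm step. Run: y -31 mm to the open end at -140 mm.
- plaque: White dried sugar plaque, round, scalloped, 60 mm across, 15 mm thick, about 65 g, fragile. Origin: centre of its underside; z square to its faces. It starts flat in the nest. Once raised level with the run it slides off by itself within half a second, so the trapping finger must already stand in the channel when the key goes down.
- key_top (a point): Centre of the top face of the square steel key, 40 x 40 mm, which goes straight down. Stand frame: x -62, y -55 mm, unpressed 64 mm above the table: 17 mm above the run's surface at point stop, 7 mm above it when fully pressed.
- stop (a point): Point on the run's surface, mid channel, straight across from the key's centre (62 mm from it, stand frame x 0, y -55), y = -112 mm in the slide's frame, 47 mm above the table; the run is 4 mm higher 11 mm up the slope. A finger standing here with its tip 5 to 12 mm above this point, while the other presses the key, stops the plaque clear of the nest.
- key (a joint): How far the key is pressed, m: 0 up, 0.010 fully down. Spring: 1.5 N at the start, 4.5 N fully down, then a hard stop. A linkage raises the ejector plate under the plaque by 0.9 times as much; the plaque is free to slide from about 0.006. The key springs back when let go.
- tumbler: Bystander: empty glass tumbler, 68 mm across, 85 mm high, upright. Origin: centre of its underside.
- pot: Bystander: small closed jar, 48 mm across, 48 mm high. Origin: centre of its underside.
- paintbrush: Bystander: flat brush 170 mm long with a yellow handle, lying on the table on the key's side of the stand. Origin: underside, near mid length; x axis along it.
- blank: Bystander: flat blue disc, 76 mm across, 7 mm thick, on the table beyond the slide's lower end. Origin: centre of its underside.
Mind the look-alikes: they are no part of the job. Several things have the shape of the stand; the one meant has the colours described above.

How it is judged:
On the way, in this order (a step that is already met when the one before it is completed fails the run):
1. the key is pressed at least 4 mm while the plaque still lies in its nest (value of joint key above 0.004 m and y of plaque in the frame of slide between -0.008 and 0.008 m).
2. the plaque, popped out of the nest, is stopped on the slide by the finger (y of plaque in the frame of slide between -0.115 and -0.05 m and x of plaque in the frame of slide between -0.006 and 0.006 m and z of plaque in the frame of slide between -0.004 and 0.006 m and angle between the z axis of plaque and the z axis of slide, either way round below 0.15 rad and linear speed of plaque below 0.02 m/s and contact force between the fingers and plaque above 0.02 N), for 0.3 s.
At the end, for the whole second after the job is handed in: The plaque lies flat on the run of the slide (within 0.15 rad, underside within -4 to +6 mm of the run's surface, centre within 6 mm of the channel's middle), its centre 50 to 115 mm down the slope from the nest's middle, still (under 20 mm/s) and touched by the fingers (over 0.02 N) (all of step 2); the arm keeps its last pose, push and grip.
It fails at once if the plaque slides off the lower end or falls off the slide (y of plaque in the frame of slide below -0.135 m or z of plaque in the frame of slide below -0.015 m).
It fails at once if the plaque is lifted more than 20 mm off the slide (z of plaque in the frame of slide above 0.02 m).
It fails at once if the plaque is squeezed or pressed with more than 25 N (contact force between the fingers and plaque above 25 N).
It fails at once if the tumbler, pot, brush or blue disc is moved more than 20 mm (distance of any of tumbler, pot, paintbrush, blank from where it was at the start of the episode above 0.02 m).
It also fails if it takes over 32 s, if anything falls off the work surface, if the arm or the gripper's body presses on something with over 40 N, if the wrist force passes 120 N, or if a joint passes its speed limit or range.

ROBOT

A 6-joint arm with a two-finger parallel gripper is mounted at the origin on the work surface. World frame = base frame: x ahead of the robot, y to its left, z up, the work surface at z = 0. Lengths are in m, angles in rad, forces in N, time in s.
With the tool pointing down it reaches from about 0.25 to 0.8 m from the base axis. Payload 8.5 kg.
Tool frame: the origin (TCP) lies between the finger pads; the fingertips stand 19 mm ahead of it and the grasp point (between the pads) is the TCP; z points along the fingers, y is the line along which they close (so a half turn about z gives the same grasp; the last joint's range is limited). The gripper opens to 85 mm and grips with 20 to 120 N. Pads are 22 mm wide; open, the fingers measure 114 mm over their backs; the gripper's body (76 mm by 85 mm) begins 54 mm behind the grasp point. The pads swing forward as they close: fully open they stand 13 mm farther back than shut.
Start: joints at [-1.11, 0.238, -0.013, 1.319, 0, 1.571], TCP at [0.233, -0.47, 0.25] pointing down, gripper open.
Joint ranges: [-2.66, 2.66], [-1.03, 1.9], [-1.14, 1.46], [-1.82, 2.27], [-1.45, 1.34], [-3.14, 3.14]. Speed limits (rad/s): [2.22, 2.22, 2.79, 3.14, 3.14, 3.14].

INTERFACE

Orientations are given as a unit quaternion [w, x, y, z].
In Python, from workcell import r, eyes gives the robot as it stands.
- The arm moves only by the shell command python3 -m creep 'ROWS' [FORCE]. ROWS is JSON, a list of rows, each an object of numbers: "x", "y", "z": the shift along the world's x, y, z in m; "turn": the turn about the world's z in degrees; "jaw": the closure, from 0 (fully open) to 1 (shut). In form: [{"x": .., "y": .., "z": .., "turn": .., "jaw": ..}, ...]. A call has 1 to 5 rows; each row shifts and turns the commanded pose from where the row before left it; what a row does not reach is not made up. A row lasts 1/8 s, in which the tool goes at most 62.5 mm and 10.7 degrees, less where a joint would pass 70% of its speed; a pose out of reach is approached as far as the arm can. A call with a gripper value outside its range is refused whole. The fingers move at their own pace and stop on an object; FORCE is the grip in N (left out, the last holds). Time passes only in rows, so rows that do not move let the fingers close. It gives the time, the measured TCP pose, the force, the opening and the grip force at its end, in the units of the state.
- r.observe(): the state, without advancing time (a new reading comes with each control period).
- eyes.grab_frame(name): name is "scene" or "top" or "wrist"; returns a dict with "pixels" (384x512x3 uint8, red, green, blue), "mtx" (3x3 intrinsics, pixels), "k1" (the pictures are not rectified: a ray, as slopes to the right and down, at radius r is drawn at 1 + k1 r^2 times it, then the intrinsics apply), "pose" (4x4, takes a point from camera to world coordinates); the wrist camera has in their place "tool_from_camera" (4x4, takes a point from camera to tool coordinates, whose origin is the TCP and whose axes are the flange's). Camera axes: x right, y up, looking along -z (the intrinsics and any distortion apply to the point x, -y, -z); pixel columns grow to the right and rows downward; lengths in m; the calibration is good to about 2 mm. A picture is of the moment at which its call begins: read the wrist's pose just before it. There is no depth.
- r.sign_off(): hands the job in; it is judged then, once.
The state is a dict: "time": time; "joint_positions": joint angles; "qd": joint speeds; "joint_torque": joint torques, N m; "ee_pos": TCP position; "tcp_rot": TCP orientation; "wrist_force": force on the tool from outside, world axes, zero at the start; "ft_torque": the same for the moment, N m; "width": finger opening in m; "grasp_force": force on a finger pad.
Only numpy, scipy, OpenCV 4.12 (cv2) and the standard library are available. Lean on these libraries where they do the work, as an engineer would, in place of code of your own. Each camera call takes 0.05 s, during which the arm holds its last target. There are 200 camera calls.

## Working session

There is one attempt and no reset: what is moved stays moved. The work goes in short steps, Python scripts to look and compute and a shell command to move; the robot and the scene stay as the last step left them, time stands still between calls to the robot, and variables do not carry over. Pictures are saved under pics/ and viewed, at most 10 in all, crops included, and the job is handed in when it is done.

```bash
mkdir -p pics; python3 - <<'E'
from workcell import r, eyes
import cv2,numpy as np
s=r.observe();print(s['time'],s['ee_pos'],s['tcp_rot'],s['width'])
for n in("scene","top"):
    f=eyes.grab_frame(n);cv2.imwrite(f'pics/{n}0.png',f['pixels'][:,:,::-1]);np.save(f'pics/{n}0.npy',f,allow_pickle=True);print(n,f['mtx'],f['k1'],f['pose'])
E
```

```text
0.0 [ 0.23327169 -0.46989953  0.24967339] [-7.07132113e-04  9.73581397e-01  2.28339093e-01 -1.49934632e-04] 0.0855238852289375
scene [[346.44421546   0.         256.21123183]
 [  0.         346.44421546 190.87596216]
 [  0.           0.           1.        ]] -0.0704965592455389 [[-0.63849505 -0.60492902  0.47579928  1.01289418]
 [ 0.76962263 -0.50004944  0.39702841  0.43808405]
 [-0.00225085  0.61968657  0.78484616  0.88410155]
 [ 0.          0.          0.          1.        ]]
top [[356.34915657   0.         260.55277785]
 [  0.         356.34915657 190.97473373]
 [  0.           0.           1.        ]] -0.04350692976373792 [[ 2.24939762e-02  9.83661301e-01 -1.78618211e-01  3.62032993e-01]
 [-9.99738009e-01  2.28886524e-02  1.48913352e-04  5.03270344e-02]
 [ 4.23481045e-03  1.78568065e-01  9.83918448e-01  8.78175755e-01]
 [ 0.00000000e+00  0.00000000e+00  0.00000000e+00  1.00000000e+00]]
```

View pics/scene0.png

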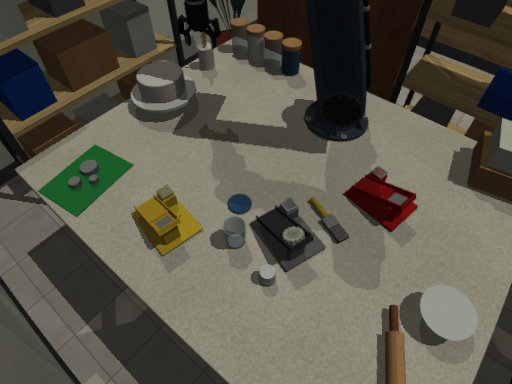

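View pics/top0.png

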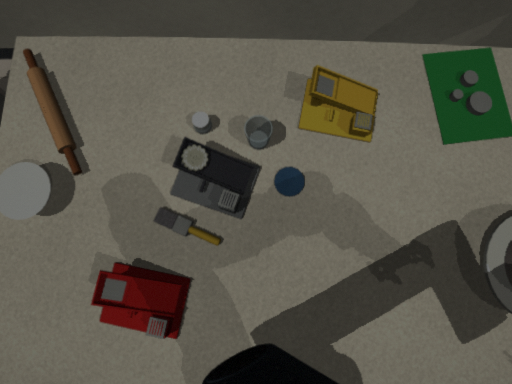

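The target is the grey stand. In the top view its plaque is at about (195,157) and its key at about (229,200). The tumbler is at (258,132), the disc at (290,181), the pot at (201,121) and the brush at (188,226). The red and yellow stands are look-alikes.

```bash
cat > h.py <<'E'
import numpy as np,cv2
def ray(f,u,v):
    K=f['mtx'];d=np.array([(u-K[0,2])/K[0,0],(v-K[1,2])/K[1,1]]);p=d.copy()
    for _ in range(10): p=d/(1+f['k1']*(p@p))
    R=f['pose'];return R[:3,3],R[:3,:3]@np.array([p[0],-p[1],-1])
def onz(f,u,v,z):
    o,d=ray(f,u,v);return o+d*(z-o[2])/d[2]
def proj(f,P):
    R=f['pose'];c=R[:3,:3].T@(np.asarray(P)-R[:3,3]);p=np.array([c[0],-c[1]])/-c[2]
    p=p*(1+f['k1']*(p@p));K=f['mtx'];return p*K[0,0]+K[:2,2]
def load(n): return np.load(f'pics/{n}.npy',allow_pickle=True).item()
E
python3 - <<'E'
from h import *
for n,(u0,u1,v0,v1) in dict(top=(160,310,105,245),scene=(215,355,185,290)).items():
    f=load(n+'0');im=f['pixels'][v0:v1,u0:u1,::-1]
    cv2.imwrite(f'pics/{n}c.png',cv2.resize(im,None,fx=5 if n=='scene' else 4,fy=5 if n=='scene' else 4,interpolation=cv2.INTER_CUBIC))
E
```

```text
(no output)
```

View pics/topc.png

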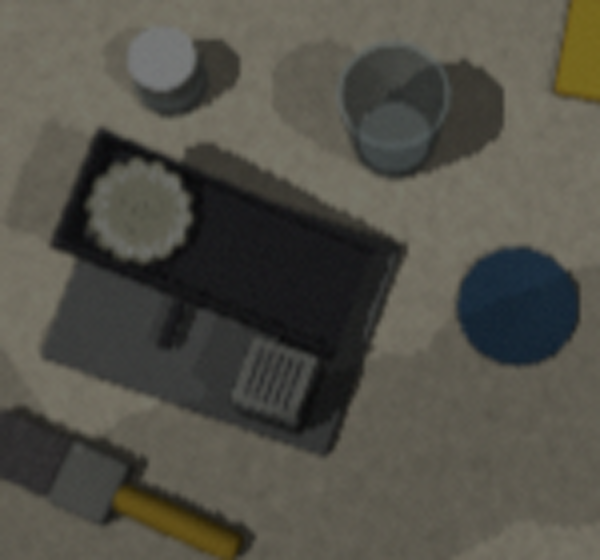

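View pics/scenec.png

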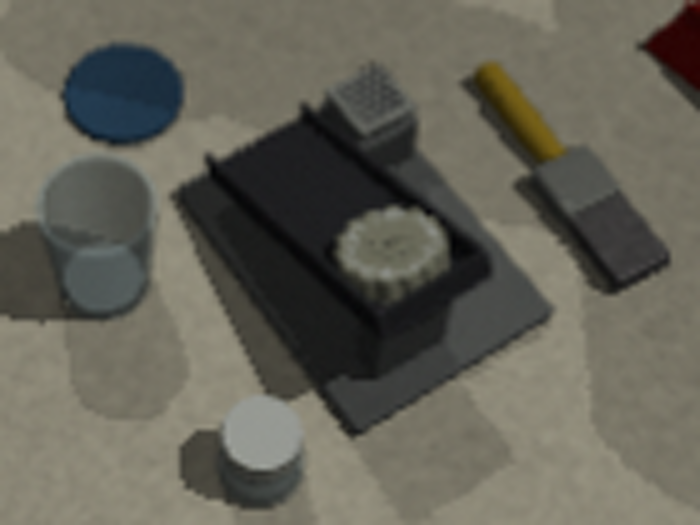

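```bash
cat >> h.py <<'E'
def sl(x,y,z):
    c,s=np.cos(np.radians(20)),np.sin(np.radians(20));return np.array([x,.05+y*c-z*s,.085+y*s+z*c])
def W(p,P):
    x,y,a=p[:3];c,s=np.cos(a),np.sin(a);return np.array([x+c*P[0]-s*P[1],y+s*P[0]+c*P[1],P[2]])
E
python3 - <<'E'
from h import *
from scipy.optimize import least_squares
t,s=load('top0'),load('scene0')
KEY=np.array([-.062,-.055,.064]);PL=sl(0,0,.010)
T=lambda u,v:(u/4+160-.4,v/4+105-.4)
S=lambda u,v:(u/5+215-.4,v/5+185-.4)
obs=[(t,PL,T(139,210)),(t,KEY,T(275,378)),(s,PL,S(393,246)),(s,KEY,S(369,99)),
(t,sl(.036,-.14,.008),T(405,243)),(t,sl(-.036,-.14,.008),T(333,356)),(s,sl(-.034,-.14,.008),S(305,103)),(s,sl(.034,-.14,.008),S(210,157))]
for f,P,q in obs[:4]: print(onz(f,*q,P[2]))
k=onz(t,*obs[1][2],.064);
R=lambda p:np.concatenate([proj(f,W(p,P))-q for f,P,q in obs])
b=None
for a in np.arange(-3,3.1,1):
    q=least_squares(R,[*k[:2],a],loss='soft_l1')
    if b is None or q.cost<b.cost:b=q
p=b.x;print(p,np.degrees(p[2]));print(R(p).reshape(-1,2).round(2))
np.save('p.npy',p)
stop=np.array([0,-.055,.047]);print('stop',W(p,stop),'key',W(p,KEY),'dir',np.degrees(p[2]))
# other objects
for n,f,q,z in [('tumbler',t,T(395,92),.085),('pot',t,T(163,60),.048),('disc',t,T(519,305),.007)]:print(n,onz(f,*q,z))
E
```

```text
[0.57919161 0.20269052 0.09439693]
[0.48901222 0.1242243  0.064     ]
[0.58322839 0.20664554 0.09439693]
[0.49450913 0.12805097 0.064     ]
[ 0.56644376  0.16002774 -0.30903489] -17.70639477034286
[[-0.71 -0.62]
 [-0.95 -0.72]
 [-0.1  -1.12]
 [ 0.35 -1.09]
 [-7.43  0.23]
 [ 0.59 -0.18]
 [-0.64 -0.63]
 [-0.77 -1.28]]
stop [0.54971609 0.10763323 0.047     ] key [0.49065318 0.12648987 0.064     ] dir -17.70639477034286
tumbler [0.65664653 0.05875391 0.085     ]
pot [0.68790598 0.20245394 0.048     ]
disc [ 0.54756937 -0.02117861  0.007     ]
```

```bash
python3 -m creep '[{"x":0.026,"y":0.054,"turn":9.2,"jaw":0.44},{"x":0.026,"y":0.054,"turn":9.2,"jaw":0.44},{"x":0.026,"y":0.054,"turn":9.2,"jaw":0.44},{"x":0.026,"y":0.054,"turn":9.2,"jaw":0.44},{"x":0.026,"y":0.054,"turn":9.2,"jaw":0.44}]' 30; python3 -m creep '[{"x":0.026,"y":0.054,"jaw":0.44},{"x":0.026,"y":0.054,"jaw":0.44},{"x":0.026,"y":0.054,"jaw":0.44},{"x":0.026,"y":0.054,"jaw":0.44},{"x":0.026,"y":0.054,"jaw":0.44}]'; python3 -m creep '[{"x":0.028,"y":0.047,"jaw":0.44},{"z":-0.05,"jaw":0.44},{"z":-0.05,"jaw":0.44},{"jaw":0.44}]'
python3 - <<'E'
from workcell import r, eyes
import cv2,numpy as np
s=r.observe();print(s['time'],s['ee_pos'],s['tcp_rot'],s['width'],s['wrist_force'])
f=eyes.grab_frame('wrist');f['tcp']=(s['ee_pos'],s['tcp_rot']);np.save('pics/w1.npy',f,allow_pickle=True);cv2.imwrite('pics/w1.png',f['pixels'][:,:,::-1]);print(f['tool_from_camera'])
E
```

```text
0.1 [ 0.23330006 -0.46993646  0.24974086] [-6.13154221e-04  9.73575394e-01  2.28364946e-01 -1.65465866e-04] 0.08561611332235586 [0.33716719 0.34121763 0.78351041]
[[ 2.68773699e-04  9.64104032e-01  2.65524657e-01  6.68755669e-02]
 [ 9.99999890e-01 -1.57057839e-04 -4.41968646e-04  2.65775737e-04]
 [-3.84401024e-04  2.65524747e-01 -9.64103968e-01 -1.23845997e-01]
 [ 0.00000000e+00  0.00000000e+00  0.00000000e+00  1.00000000e+00]]invalid input at $[0]: expected keys x, y, z, turn, jaw
invalid input at $[0]: expected keys x, y, z, turn, jaw
invalid input at $[0]: expected keys x, y, z, turn, jaw
```

View pics/w1.png

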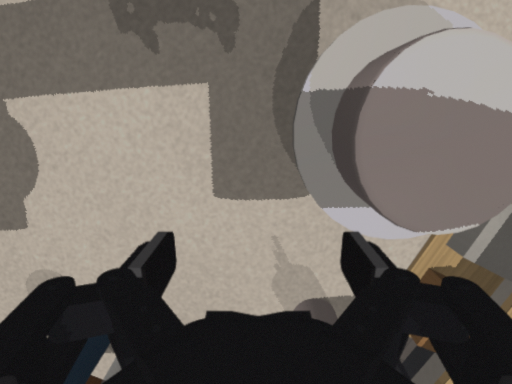

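Every row has to carry all five keys, so nothing moved. The wrist view still shows the start pose, with the open fingertips at about (165,240) and (350,240).

```bash
python3 -m creep '[{"x":0.026,"y":0.054,"z":0,"turn":9.2,"jaw":0.44},{"x":0.026,"y":0.054,"z":0,"turn":9.2,"jaw":0.44},{"x":0.026,"y":0.054,"z":0,"turn":9.2,"jaw":0.44},{"x":0.026,"y":0.054,"z":0,"turn":9.2,"jaw":0.44},{"x":0.026,"y":0.054,"z":0,"turn":9.2,"jaw":0.44}]' 30
python3 -m creep '[{"x":0.026,"y":0.054,"z":0,"turn":0,"jaw":0.44},{"x":0.026,"y":0.054,"z":0,"turn":0,"jaw":0.44},{"x":0.026,"y":0.054,"z":0,"turn":0,"jaw":0.44},{"x":0.026,"y":0.054,"z":0,"turn":0,"jaw":0.44},{"x":0.026,"y":0.054,"z":0,"turn":0,"jaw":0.44}]'
python3 -m creep '[{"x":0.028,"y":0.047,"z":0,"turn":0,"jaw":0.44},{"x":0,"y":0,"z":-0.05,"turn":0,"jaw":0.44},{"x":0,"y":0,"z":-0.03,"turn":0,"jaw":0.44},{"x":0,"y":0,"z":0,"turn":0,"jaw":0.44}]'
cat > look.py <<'E'
import sys
from workcell import r, eyes
import cv2,numpy as np
from scipy.spatial.transform import Rotation as Ro
s=r.observe();print(s['time'],s['ee_pos'],s['tcp_rot'],s['width'],s['wrist_force'])
f=eyes.grab_frame('wrist');T=np.eye(4);T[:3,:3]=Ro.from_quat(s['tcp_rot'],scalar_first=True).as_matrix();T[:3,3]=s['ee_pos'];f['T']=T
f['pose']=T@f['tool_from_camera'];n=sys.argv[1];np.save(f'pics/{n}.npy',f,allow_pickle=True);cv2.imwrite(f'pics/{n}.png',f['pixels'][:,:,::-1])
E
python3 look.py w2
```

```text
time: 0.78
ee_pos: [0.3638, -0.1985, 0.2503]
tcp_rot: [0.0, 0.806, 0.593, 0.0]
wrist_force: [0.5, -0.8, 0.5]
width: 0.0482
grasp_force: 0.0
time: 1.4
ee_pos: [0.4939, 0.0718, 0.2502]
tcp_rot: [0.0, 0.807, 0.591, -0.0]
wrist_force: [1.2, -0.1, 0.2]
width: 0.048
grasp_force: 0.0
time: 1.9
ee_pos: [0.5198, 0.1166, 0.1682]
tcp_rot: [-0.001, 0.807, 0.591, -0.002]
wrist_force: [-0.1, -0.4, 0.7]
width: 0.048
grasp_force: 0.0
1.9 [0.51983822 0.11663632 0.1682105 ] [-0.00101403  0.80684209  0.590762   -0.00225286] 0.04798449208040518 [-0.13065441 -0.37062914  0.73864477]
```

View pics/w2.png

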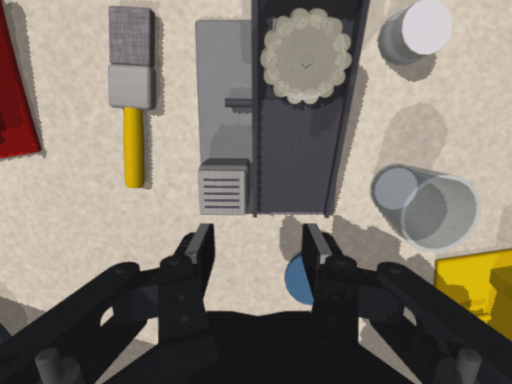

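The wrist view is now straight over the stand. The key top's centre is at about (222,190), the plaque at (306,56), the wall ends at (256,215) and (331,215), and the fingertips at (207,227) and (312,227).

```bash
python3 - <<'E'
from h import *
from scipy.optimize import least_squares
w=load('w2');t=load('top0');s=load('scene0');T=w['T']
KEY=np.array([-.062,-.055,.064]);PL=sl(0,0,.010)
Tp=lambda u,v:(u/4+160-.4,v/4+105-.4)
S=lambda u,v:(u/5+215-.4,v/5+185-.4)
obs=[(w,KEY,(223,189.5)),(w,PL,(306,56)),(w,sl(-.034,-.14,.008),(255.5,215)),(w,sl(.034,-.14,.008),(331,215)),
(t,PL,Tp(139,210)),(t,KEY,Tp(275,378)),(s,PL,S(393,246)),(s,KEY,S(369,99)),
(t,sl(-.036,-.14,.008),Tp(333,356)),(s,sl(-.034,-.14,.008),S(305,103)),(s,sl(.034,-.14,.008),S(210,157))]
def fit(o):
    R=lambda p:np.concatenate([proj(f,W(p,P))-q for f,P,q in o])
    b=least_squares(R,[.566,.16,-.309],loss='soft_l1').x
    print(b,np.degrees(b[2]),R(b).round(1));return b
for o in (obs[:4],obs[4:],obs):
    p=fit(o);M=W(p,[-.031,-.055,.06]);print('mid',M,'key',W(p,KEY),'stop',W(p,[0,-.055,.047]),'shift',M[:2]-T[:2,3])
np.save('p.npy',fit(obs))
ty=T[:3,1];print('tool y yaw',np.degrees(np.arctan2(ty[1],ty[0])))
# fingertips in tool frame
Ti=np.linalg.inv(T)
for q in [(207,227),(312,227)]:
    for d in (.01,.019):
        o,v=ray(w,*q);o=Ti[:3,:3]@o+Ti[:3,3];v=Ti[:3,:3]@v;print(d,o+v*(d-o[2])/v[2])
E
```

```text
[ 0.56712405  0.1609983  -0.30366427] -17.398680881507673 [-0.1  1.6  0.4 -1.   0.7  0.2 -3.  -0. ]
mid [0.52109635 0.11778428 0.06      ] key [0.49151469 0.12705387 0.064     ] stop [0.55067801 0.1085147  0.047     ] shift [0.00125813 0.00114796]
[ 0.56633003  0.16086872 -0.30542685] -17.499669254000676 [-1.1 -0.5 -1.2 -0.7  0.2 -1.   0.5 -1.   0.3 -0.2 -0.5 -0.5 -0.6 -1.1]
mid [0.52022623 0.11773591 0.06      ] key [0.49066095 0.12705761 0.064     ] stop [0.54979151 0.1084142  0.047     ] shift [0.00038802 0.00109958]
[ 0.56703053  0.16099385 -0.30424363] -17.43187595493683 [-0.2  1.6  0.3 -0.9  0.6  0.2 -3.2  0.  -1.2 -0.8 -1.2 -1.   0.1 -0.8
  0.4 -0.8  0.3 -0.6 -0.6 -0.3 -0.7 -0.9]
mid [0.5209778  0.11780651 0.06      ] key [0.49140151 0.12709323 0.064     ] stop [0.55055409 0.10851979 0.047     ] shift [0.00113958 0.00117019]
[ 0.56703053  0.16099385 -0.30424363] -17.43187595493683 [-0.2  1.6  0.3 -0.9  0.6  0.2 -3.2  0.  -1.2 -0.8 -1.2 -1.   0.1 -0.8
  0.4 -0.8  0.3 -0.6 -0.6 -0.3 -0.7 -0.9]
tool y yaw -17.577842757696832
0.01 [ 0.00918356 -0.02633991  0.01      ]
0.019 [ 0.00531224 -0.02811186  0.019     ]
0.01 [0.00919007 0.02811371 0.01      ]
0.019 [0.00531919 0.03000333 0.019     ]
```

```bash
python3 -m creep '[{"x":0.001,"y":0.001,"z":-0.04,"turn":0,"jaw":0.44},{"x":0,"y":0,"z":-0.033,"turn":0,"jaw":0.44},{"x":0,"y":0,"z":0,"turn":0,"jaw":0.44}]'
python3 -m creep '[{"x":0,"y":0,"z":-0.004,"turn":0,"jaw":0.44},{"x":0,"y":0,"z":-0.004,"turn":0,"jaw":0.44},{"x":0,"y":0,"z":0,"turn":0,"jaw":0.44}]'
python3 look.py w3
```

```text
time: 2.33
ee_pos: [0.5219, 0.1175, 0.0971]
tcp_rot: [-0.0, 0.807, 0.59, -0.001]
wrist_force: [-0.2, -0.2, -1.1]
width: 0.0477
grasp_force: 0.0
time: 2.7
ee_pos: [0.5228, 0.1178, 0.0899]
tcp_rot: [0.0, 0.807, 0.591, 0.0]
wrist_force: [-0.3, 0.2, 0.7]
width: 0.048
grasp_force: 0.0
2.7 [0.52277081 0.11783539 0.08992242] [1.62686704e-04 8.06975357e-01 5.90584937e-01 4.23050330e-04] 0.04801154640708289 [-0.25558186  0.20759374  0.68268967]
```

View pics/w3.png

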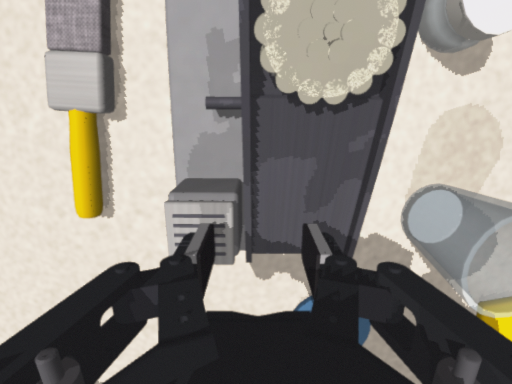

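The fingers straddle the right places: the left tip at about (205,228) is over the key top (168–240, 200–263), and the right tip at (312,228) is inside the channel. The plaque is still in its nest.

```bash
python3 -m creep '[{"x":-0.001,"y":0,"z":-0.004,"turn":0,"jaw":0.44},{"x":0,"y":0,"z":0,"turn":0,"jaw":0.44},{"x":0,"y":0,"z":0,"turn":0,"jaw":0.44}]'
python3 -m creep '[{"x":0,"y":0,"z":-0.004,"turn":0,"jaw":0.44},{"x":0,"y":0,"z":0,"turn":0,"jaw":0.44},{"x":0,"y":0,"z":0,"turn":0,"jaw":0.44}]'
python3 -m creep '[{"x":0,"y":0,"z":-0.003,"turn":0,"jaw":0.44},{"x":0,"y":0,"z":0,"turn":0,"jaw":0.44},{"x":0,"y":0,"z":0,"turn":0,"jaw":0.44}]'
python3 - <<'E'
from workcell import r,eyes
import numpy as np
F=[]
for _ in range(6): eyes.grab_frame('top');s=r.observe();F.append(s['wrist_force'])
print(s['time'],s['ee_pos'],np.mean(F,0),np.std(F,0))
E
```

```text
time: 3.12
ee_pos: [0.5214, 0.1178, 0.0853]
tcp_rot: [-0.0, 0.807, 0.591, -0.0]
wrist_force: [-0.0, -0.5, -0.6]
width: 0.0477
grasp_force: 0.0
time: 3.5
ee_pos: [0.5214, 0.1178, 0.0812]
tcp_rot: [-0.0, 0.807, 0.591, -0.0]
wrist_force: [-0.4, -0.3, -0.1]
width: 0.0481
grasp_force: 0.0
time: 3.88
ee_pos: [0.5216, 0.1178, 0.0784]
tcp_rot: [0.0, 0.807, 0.591, 0.0]
wrist_force: [-0.7, 1.2, 2.1]
width: 0.0478
grasp_force: 1.3
4.175 [0.52161859 0.11784216 0.07840137] [0.41103116 0.24530533 2.53923474] [0.39799216 0.38313735 0.53008528]
```

Contact: about 2.5 N, so the key is roughly 3 mm down. I'll press on gently to just short of the hard stop.

```bash
python3 -m creep '[{"x":0,"y":0,"z":-0.0015,"turn":0,"jaw":0.44},{"x":0,"y":0,"z":0,"turn":0,"jaw":0.44},{"x":0,"y":0,"z":0,"turn":0,"jaw":0.44}]'
python3 -m creep '[{"x":0,"y":0,"z":-0.002,"turn":0,"jaw":0.44},{"x":0,"y":0,"z":-0.002,"turn":0,"jaw":0.44},{"x":0,"y":0,"z":0,"turn":0,"jaw":0.44},{"x":0,"y":0,"z":0,"turn":0,"jaw":0.44},{"x":0,"y":0,"z":0,"turn":0,"jaw":0.44}]'
python3 look.py w4
python3 - <<'E'
from workcell import r,eyes
import numpy as np
F=[]
for _ in range(6): eyes.grab_frame('top');s=r.observe();F.append(s['wrist_force'])
print(s['time'],s['ee_pos'],np.mean(F,0),np.std(F,0))
E
```

```text
time: 4.55
ee_pos: [0.5216, 0.1178, 0.0768]
tcp_rot: [0.0, 0.807, 0.591, 0.0]
wrist_force: [1.4, -0.0, 3.3]
width: 0.0478
grasp_force: 1.5
time: 5.18
ee_pos: [0.5215, 0.1178, 0.0728]
tcp_rot: [0.0, 0.807, 0.591, 0.0]
wrist_force: [2.7, -0.0, 4.5]
width: 0.0479
grasp_force: 2.0
5.175 [0.52153105 0.11781258 0.07284374] [1.85501749e-05 8.06958446e-01 5.90608213e-01 6.45044943e-05] 0.04789007984930676 [ 2.65281862 -0.04328345  4.53364436]
5.525 [0.52150118 0.1178118  0.07283044] [2.33915488 0.78528461 3.65032921] [0.34596893 0.34440244 0.53182372]
```

View pics/w4.png

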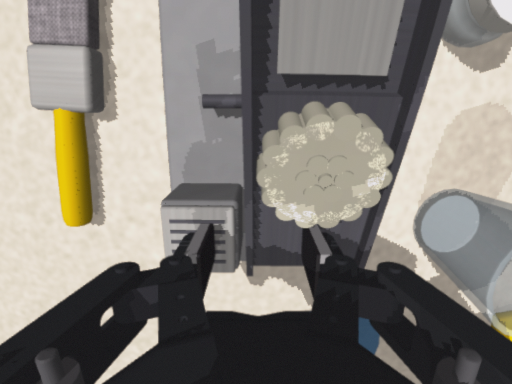

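The plaque has popped out and rests at about (325,165) against the right finger at (318,228). The raised ejector fills the nest above it. Next I'll check that it is still, and where it sits.

```bash
python3 look.py w5; python3 - <<'E'
from h import *
p=np.load('p.npy');R=np.array([[np.cos(p[2]),-np.sin(p[2]),0],[np.sin(p[2]),np.cos(p[2]),0],[0,0,1]])
for n in('w4','w5'):
    f=load(n);im=cv2.cvtColor(f['pixels'],cv2.COLOR_RGB2HSV)[95:235,250:400].astype(int)
    m=((im[...,2]>95)&(im[...,1]>25)&(im[...,0]<45)).astype(np.uint8)
    c=max(cv2.findContours(m,0,2)[0],key=cv2.contourArea);(u,v),rad=cv2.minEnclosingCircle(c)
    u+=250;v+=95
    o,d=ray(f,u,v);o=R.T@(o-[p[0],p[1],0]);d=R.T@d
    O=sl(0,0,.0125);N=sl(0,0,1)-sl(0,0,0);Q=o+d*(N@(O-o))/(N@d);Y=sl(0,1,0)-sl(0,0,0)
    print(n,u,v,rad,'x',Q[0],'y',Y@(Q-sl(0,0,0)))
a,b=load('w4')['pixels'].astype(int),load('w5')['pixels'].astype(int);print(np.abs(a-b)[95:225,250:400].mean())
E
```

```text
5.525 [0.52150118 0.1178118  0.07283044] [8.85040588e-06 8.06942602e-01 5.90629863e-01 4.05110545e-05] 0.047829974209402444 [1.93599165 1.24233563 4.32207474]
w4 325.1153869628906 169.5 70.10409545898438 x -0.0004805114390818051 y -0.062278916077531304
w5 325.1153869628906 169.5 70.10409545898438 x -0.0005143311017957765 y -0.06228443189304647
4.436512820512821
```

```bash
python3 -c "
from workcell import r
print(r.sign_off())"
```

```text
the job is handed in; nothing more can be done
None
```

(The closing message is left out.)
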